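Put the gear selector into third on the assembly bench

ROBOT

A 7-joint arm with a two-finger parallel gripper is mounted at the origin on the work surface. World frame = base frame: x ahead of the robot, y to its left, z up, the work surface at z = 0. Lengths are in m, angles in rad, forces in N, time in s.
With the tool pointing down it reaches from about 0.425 to 0.925 m from the base axis. Payload 6.8 kg.
Tool frame: the origin (TCP) lies at the very end of the fingers, on their centre line; the grasp point (between the pads) lies 19 mm behind it (hold_point_z is the distance from the TCP to the grasp point, in m); z points along the fingers, y is the direction in which the jaws open and shut (so a half turn about z gives the same grasp; the last joint's range is limited). The gripper opens to 85 mm and grips with 20 to 120 N. Pads are 22 mm wide; open, the fingers measure 114 mm over their backs; the gripper's body (76 mm by 85 mm) begins 54 mm behind the grasp point. The pads swing forward as they close: fully open they stand 13 mm farther back than shut.
Start: joints at [1.01, 0.477, 0.022, 1.555, -0.011, 1.109, -0.083], TCP at [0.295, -0.607, 0.231] pointing down, gripper open.
Joint ranges: [-2.96, 2.96], [-0.34, 2.1], [-1.41, 1.46], [0.24, 2.44], [-1.37, 4.51], [0.17, 1.92], [-2.96, 2.96]. Speed limits (rad/s): [2.39, 2.39, 3.14, 3.14, 3.14, 3.14, 3.14].

INTERFACE

Orientations are given as a unit quaternion [w, x, y, z].
In Python, from station import get_obs, read_camera, calibration, hand_in, regions_of, hold_point_z gives the robot as it stands.
- The arm moves only by the tool send_rows, never from a script. Its argument "motion" is text: rows parted by semicolons, each of 7 numbers parted by spaces: the shift along the world's x, y, z in cm, then the turn, a rotation vector about the world's x, y, z in degrees, then the closure, from 0 (fully open) to 1 (shut). In form: dx dy dz rx ry rz fingers; .... A call has 1 to 20 rows; each row shifts and turns the pose as measured when the row begins; what a row does not reach is not made up. A row lasts 1/12 s, in which the tool goes at most 41.7 mm and 7.16 degrees, less where a joint would pass 70% of its speed; a pose out of reach is approached as far as the arm can. A call is refused whole if a number of a shift passes 4.17 or a number of a turn 7.16, either way. A call with a gripper value outside its range is refused whole. The fingers move at their own pace and stop on an object; "newtons" is the grip in N (left out, the last holds). Time passes only in rows, so rows that do not move let the fingers close. It gives the time, the measured TCP pose, the force and the opening at its end, in the units of the state.
- get_obs(): the state, without advancing time (a new reading comes with each control period).
- read_camera(name): name is "scene" or "top"; returns the picture (400x640x3 uint8, red, green, blue); there is no depth.
- calibration(name): a dict with "mtx" (3x3 intrinsics, pixels), "R" (3x3) and "t" (3): a world point X has camera coordinates R X + t. Camera axes: x right, y down, z forward; pixel columns grow to the right and rows downward; lengths in m; the calibration is good to about 2 mm. A picture is of the moment at which its call begins. calibration takes no time and is no camera call.
- hand_in(): hands the job in, once; it reports no verdict.
Trained networks look in the newest picture that a camera, given by its name, has taken for a name from the list of things; names that differ only in an ending like _2 or _b are one class to them, and where a whole thing is asked for, a point or a joint stands for the part that bears it (a point fixed in the world has none). Each returns a list of dicts, best first, with "conf" (0 to 1); they miss things now and then, are a little off and sometimes report something else, mostly with a low value. They report only what shows in the picture. A call takes as long as a camera call.
- regions_of(thing, camera): "region" (400x640 bool, what is visible of it) and "point" ([column, row] in pixels, amid what is visible of it).
The state is a dict: "t": time; "q": joint angles; "joint_vel": joint speeds; "joint_torque": joint torques, N m; "eef_pos": TCP position; "tool_rot": TCP orientation; "contact_force": force on the tool from outside, world axes, zero at the start; "torque": the same for the moment, N m; "gripper_width": opening from 0.0 (shut) to 1.0 (fully open).
Only numpy, scipy, OpenCV 4.12 (cv2) and the standard library are available. Lean on these libraries where they do the work, as an engineer would, in place of code of your own. Each camera call takes 0.05 s, during which the arm holds its last target.

TASK

The gear selector unit bolted to the bench is being function-checked: put it in third by pushing its ball-topped lever to the middle of the H-shaped gate, across to the right-hand leg, then forward (away from the robot) until it is fully home at the far end of that leg, and come away leaving it there. Only push it with the fingertips or the outside of the closed fingers, never take it between them, never run it into fourth (the near end of the right-hand leg), and do not force it hard against the gate. Leave the loose things around the unit where they stand.

Things in the scene. Friction and masses are not known exactly. Their poses are not given: they have to be found in the camera images.
- unit: the gear selector unit, fixed to the bench: sheet-steel housing on a steel foot plate 200 x 160 mm, plain grey metal gate plate 150 (x) x 130 (y) mm on top. Origin on the bench under the middle of the gate; its x axis points forward (away from the robot, to the far side of the gate), y to the left, z up. It may stand turned by up to 0.5 rad
- gate (a point): middle of the H-shaped cut-out, on the top of the 4 mm gate plate, 90 mm above the bench; axes as the unit's. The cut is 16 mm wide: two legs along x, centred at y = +13 mm (left) and -13 mm (right), each from x = -28 to +28 mm, joined by one cross channel at x = 0. First: far end of the left leg; second: its near end; third: far end of the right leg; fourth: its near end
- pivot (a point): point about which the lever tilts, inside the housing, on the unit's z axis, 30 mm above the bench
- knob (a point): centre of the black ball knob, 40 mm in diameter, on top of the lever: a straight steel rod 12 mm in diameter through the gate. The ball's centre is 160 mm from the pivot (190 mm above the bench when upright); the rod is bare from the gate up to 150 mm above the bench. At the start the lever stands in the left leg, anywhere between first and second
- select (a joint): sideways tilt of the lever, rad, about the unit's x axis: 0 is upright, positive leans to the right (unit -y). In the left leg it reads about -0.22 (play 0.02 either way), in the right leg about +0.22. Stays where it is left; moving it takes about 2 N at the ball
- shift (a joint): fore-and-aft tilt of the lever, rad: 0 is upright, positive leans forward (unit +x). It can cross from leg to leg only within about 0.03 of 0; the far end of a leg stops it at about +0.34, the near end at about -0.34. Stays where it is left; moving it takes about 2.5 N at the ball
- spray: loose upright spray can, 52 mm in diameter, 185 mm tall, origin at its foot; stands to the left and forward of the unit, to be left alone
- spare_knob: loose spare black lever knob standing on its neck, 40 mm wide, 48 mm tall, origin at its foot; to the right of the unit, to be left alone
- screwdriver: loose screwdriver lying on the bench, 200 mm long along its x axis, 26 mm thick, origin at its middle on the bench; to the left of the unit, to be left alone
- bracket: loose sheet-steel angle bracket, 60 x 45 mm foot and 48 mm tall, origin under its middle; to the right of the unit, to be left alone

How it is judged:
By the outcome, as a careful person would: the job done as asked, in the order asked, and still so for the second after the job is handed in, with the robot touching nothing.
It also fails if it takes over 61 s, if anything falls off the work surface, if the arm or the gripper's body presses on something with over 40 N, if the wrist force passes 120 N, or if a joint passes its speed limit or range.

## Working session

There is one attempt and no reset: what is moved stays moved. The work goes in short steps, Python scripts to look and compute and a tool call to move; the robot and the scene stay as the last step left them, time stands still between calls to the robot, and variables do not carry over. Pictures are saved under pics/ and viewed, and the job is handed in when it is done.

Besides the shell and the picture viewer there is one more tool, called as name(argument=value, ...) on one line, values as JSON. send_rows: Moves the arm, as the interface text tells. Its arguments: {"type":"object","properties":{"motion":{"type":"string"},"newtons":{"type":"number"}},"required":["motion"]}

```bash
mkdir -p pics; ls; python3 - <<'E'
from station import *
import cv2,numpy as np
o=get_obs();print({k:np.round(v,3) for k,v in o.items()},hold_point_z)
for c in("scene","top"):
    im=read_camera(c);cv2.imwrite(f"pics/{c}0.png",im[:,:,::-1])
    k=calibration(c);print(c,k)
    for n in("unit","knob","gate","spare_knob","spray","bracket","screwdriver"):
        try:print(n,[(round(r['conf'],2),np.round(r['point']),r['region'].sum()) for r in regions_of(n,c)][:3])
        except Exception as e:print(n,e)
E
```

```text
pics
{'t': np.float64(0.0), 'q': array([ 1.01 ,  0.478,  0.022,  1.556, -0.012,  1.109, -0.083]), 'joint_vel': array([-0.001,  0.001, -0.001,  0.001,  0.   ,  0.002,  0.002]), 'joint_torque': array([-0.0000e+00, -5.9645e+01,  1.6070e+00, -2.8120e+01,  1.2000e-02,
        1.0000e-02,  0.0000e+00]), 'eef_pos': array([ 0.295, -0.606,  0.23 ]), 'tool_rot': array([-0.001,  0.974,  0.224, -0.   ]), 'contact_force': array([ 0.342,  0.098, -0.491]), 'torque': array([ 0.021, -0.027, -0.014]), 'gripper_width': np.float64(0.997)} 0.0187
scene {'mtx': array([[388.3851872 ,   0.        , 316.57116777],
       [  0.        , 388.3851872 , 203.02186471],
       [  0.        ,   0.        ,   1.        ]]), 'R': array([[ 0.696228  ,  0.71744814, -0.02312429],
       [ 0.36034946, -0.37718967, -0.85315662],
       [-0.62081788,  0.5856587 , -0.52114206]]), 't': array([-0.46075792, -0.06374597,  1.26069372])}
unit [(0.89, array([345., 224.]), np.int64(4810))]
knob [(0.95, array([345., 169.]), np.int64(426))]
gate [(0.84, array([348., 223.]), np.int64(4913))]
spare_knob [(0.79, array([284., 235.]), np.
[... 429 characters left out ...]
  0.        ,   0.        ,   1.        ]]), 'R': array([[ 0.00691321, -0.9998619 , -0.01511252],
       [-0.99511369, -0.00539025, -0.09858851],
       [ 0.09849344,  0.01572024, -0.99501353]]), 't': array([0.06911936, 0.61797462, 1.27910911])}
unit [(0.62, array([291., 208.]), np.int64(4535))]
knob [(0.53, array([268., 217.]), np.int64(307))]
gate [(0.95, array([293., 209.]), np.int64(4540))]
spare_knob [(0.5, array([344., 243.]), np.int64(161))]
spray [(0.9, array([218., 155.]), np.int64(770)), (0.28, array([273., 213.]), np.int64(454))]
bracket [(0.57, array([362., 193.]), np.int64(416)), (0.2, array([290., 211.]), np.int64(4574))]
screwdriver [(0.85, array([218., 237.]), np.int64(425))]
```

```bash
python3 - <<'E'
import cv2
a=cv2.imread("pics/top0.png");cv2.imwrite("pics/topz.png",cv2.resize(a[120:290,180:400],(0,0),fx=3.5,fy=3.5,interpolation=2))
a=cv2.imread("pics/scene0.png");cv2.imwrite("pics/scz.png",cv2.resize(a[130:310,250:470],(0,0),fx=3.3,fy=3.3,interpolation=2))
E
```

```text
(no output)
```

View pics/topz.png

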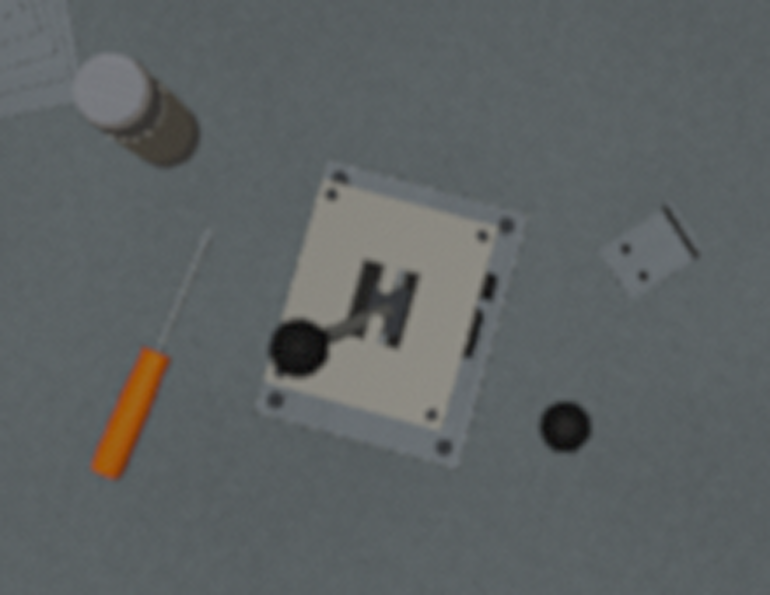

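View pics/scz.png

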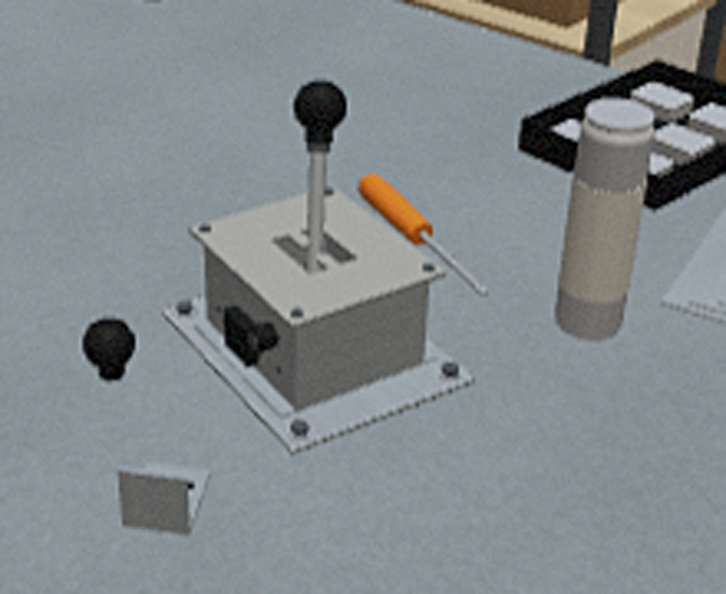

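View pics/scene0.png

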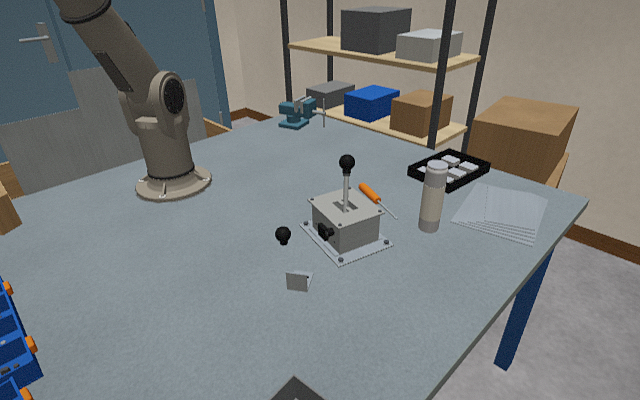

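```bash
cat > h.py <<'E'
import numpy as np,cv2
from station import *
from scipy.optimize import least_squares
K={c:calibration(c) for c in("scene","top")}
def proj(c,X):
    k=K[c];p=(k['R']@np.atleast_2d(X).T).T+k['t'];p=p@k['mtx'].T;return p[:,:2]/p[:,2:]
def U2W(u,P):
    c,s=np.cos(u[2]),np.sin(u[2]);P=np.atleast_2d(P);return np.c_[u[0]+c*P[:,0]-s*P[:,1],u[1]+s*P[:,0]+c*P[:,1],P[:,2]]
def knobU(sel,sh,L=.16):
    d=np.array([np.tan(sh),-np.tan(sel),1]);d/=np.linalg.norm(d);return np.array([0,0,.03])+L*d
def tri(pt,ps):
    P=[K[c]['mtx']@np.c_[K[c]['R'],K[c]['t']] for c in("top","scene")]
    X=cv2.triangulatePoints(P[0],P[1],np.float64(pt).reshape(2,1),np.float64(ps).reshape(2,1));return (X[:3]/X[3]).ravel()
def knobpx():
    out=[]
    for c in("top","scene"):
        im=read_camera(c);r=regions_of("knob",c)
        out.append((im,r))
    return out
E
python3 - <<'E'
from h import *
tz=lambda p:np.array(p)/3.5+[180,120]
sz=lambda p:np.array(p)/3.3+[250,130]
pl=np.array([[.075,.065,.09],[.075,-.065,.09],[-.075,-.065,.09],[-.075,.065,.09]])
ft=np.array([[.1,.08,.003],[.1,-.08,.003],[-.1,-.08,.003],[-.1,.08,.003]])
obs=[("top",pl,tz([(325,182),(497,228),(440,428),(265,382)])),("top",ft,tz([(332,163),(523,217),(458,465),(260,410)])),
("scene",pl[[0,1,2]],sz([(443,270),(297,320),(190,230)])),("scene",ft[[0,1,2]],sz([(473,378),(293,450),(163,313)]))]
f=lambda u,cs=("top","scene"):np.concatenate([(proj(c,U2W(u,P))-o).ravel() for c,P,o in obs if c in cs])
for cs in [("top",),("scene",),("top","scene")]:
    r=least_squares(f,[.6,.05,-.28],args=(cs,));print(cs,r.x,np.abs(r.fun).max(),np.round(f(r.x),1))
u=r.x;np.save("u.npy",u)
kp=tz([299,348]);ks=sz([320,106])
W=tri(kp,ks);print("knob",W)
c,s=np.cos(u[2]),np.sin(u[2]);d=W[:2]-u[:2];print("unit frame",c*d[0]+s*d[1],-s*d[0]+c*d[1])
g=lambda a:np.concatenate([(proj("top",U2W(u,knobU(*a)))-kp).ravel(),(proj("scene",U2W(u,knobU(*a)))-ks).ravel()])
r=least_squares(g,[-.2,0]);print("sel,sh",r.x,r.fun,U2W(u,knobU(*r.x)))
E
```

```text
('top',) [ 0.5840285   0.17041947 -0.26137792] 1.781773997320954 [-0.5 -0.7  0.4 -0.3  0.5  0.8  0.  -0.  -1.2 -0.9  1.8 -0.7  0.3  1.1
 -1.4  0.7 -0.5  0.2 -2.9  1.4 -1.8 -0.7 -0.8  0.3 -1.7  0.5 -1.7 -0.5]
('scene',) [ 0.58553629  0.17385025 -0.25191144] 1.083488488795723 [-2.2 -1.2 -1.2 -1.2 -0.5 -0.  -1.2 -0.3 -2.8 -1.3  0.2 -1.7 -0.6  0.3
 -2.4  0.5  1.  -0.3 -1.   1.1 -0.5 -0.8  0.7 -0.3  0.3  0.2 -0.6 -0.6]
('top', 'scene') [ 0.58501691  0.17176869 -0.25508862] 1.9264701146946663 [-1.2 -1.  -0.3 -0.9  0.2  0.3 -0.4 -0.2 -1.9 -1.1  1.1 -1.3  0.   0.6
 -1.7  0.5  0.3  0.  -1.9  1.4 -1.2 -0.6 -0.   0.1 -0.6  0.5 -1.2 -0.4]
knob [0.54870697 0.21715552 0.17854352]
unit frame -0.046587494941713534 0.03475602650759887
sel,sh [-0.23008867 -0.30186783] [-0.40354316 -0.42625537 -0.61386264 -0.09643706] [[0.54890876 0.21727298 0.1790824 ]]
```

send_rows(motion="2 3.5 1 0 0 5 1;2 3.5 1 0 0 5 1;2 3.5 1 0 0 5 1;2 3.5 1 0 0 5 1;2 3.5 1 0 0 5 1;2 3.5 1 0 0 5 1;2 3.5 0 0 0 5 1;2 3.5 0 0 0 5 1;2 3.5 0 0 0 5 1;2 3.5 0 0 0 4.5 1", newtons=20)

```text
t: 1.63
eef_pos: [0.4894, -0.2548, 0.2941]
tool_rot: [0.006, 0.785, 0.619, -0.002]
contact_force: [0.4, -0.6, -0.4]
gripper_width: 0.001
```

```bash
python3 - <<'E'
from h import *
o=get_obs();print(o['t'],o['q'],o['eef_pos'],o['tool_rot'],o['gripper_width'])
u=np.load("u.npy")
for P in [(-.105,.035),(-.06,.035)]:print(P,U2W(u,[*P,.165]))
for n,z in(("spray",.185),("screwdriver",.013)):
    pass
E
```

```text
1.6333 [ 0.62124618  0.23330711 -0.30893666  1.76510386  0.08833637  1.14880425
  0.04840349] [ 0.48943592 -0.25482486  0.2941196 ] [ 0.00552383  0.78542187  0.6189312  -0.00247665] 0.0010064072756556567
(-0.105, 0.035) [[0.4922462 0.2321309 0.165    ]]
(-0.06, 0.035) [[0.53579004 0.220776   0.165     ]]
```

send_rows(motion="0 3.8 0 0 0 0 1;0 3.8 0 0 0 0 1;0 3.8 0 0 0 0 1;0 3.8 0 0 0 0 1;0 3.8 0 0 0 0 1;0 3.8 0 0 0 0 1;0 3.8 0 0 0 -0.5 1;0 3.8 0 0 0 -0.5 1;0 3.8 0 0 0 0 1;0 3.8 0 0 0 0 1;0 3.8 0 0 0 0 1;0 3.8 0 0 0 0 1;0 3.1 0 0 0 0 1;0 0 0 0 0 0 1")

```text
t: 2.8
eef_pos: [0.4879, 0.265, 0.2992]
tool_rot: [0.008, 0.787, 0.617, 0.004]
contact_force: [-0.1, 0.5, 0.6]
gripper_width: -0.001
```

```bash
cat > st.py <<'E'
from h import *
import sys
from scipy.spatial.transform import Rotation as R
u=np.load("u.npy")
o=get_obs();p=o['eef_pos'];c,s=np.cos(u[2]),np.sin(u[2]);d=p[:2]-u[:2]
q=o['tool_rot'];M=R.from_quat([q[1],q[2],q[3],q[0]]).as_matrix()
print("t",round(float(o['t']),2),"tcp",p.round(4),"unit",np.round([c*d[0]+s*d[1],-s*d[0]+c*d[1]],4),"yawx-unity deg",np.degrees(np.arctan2(M[1,0],M[0,0])-u[2])-90,"z",M[:,2].round(3))
f=o['contact_force'];print("F unit",c*f[0]+s*f[1],-s*f[0]+c*f[1],f[2])
E
python3 st.py
python3 - <<'E'
from h import *
for c in("scene","top"):
    im=read_camera(c);r=regions_of("knob",c)
    print(c,[(x['conf'],x['point'],x['region'].sum()) for x in r])
    b=im[130:300,230:450] if c=="scene" else im[110:310,160:420]
    cv2.imwrite(f"pics/{c}1.png",cv2.resize(b[:,:,::-1],(0,0),fx=3,fy=3,interpolation=2))
E
```

```text
t 2.8 tcp [0.4879 0.265  0.2992] unit [-0.1175  0.0657] yawx-unity deg 0.8759147175468769 z [ 0.016 -0.008 -1.   ]
F unit -0.2647846150129824 0.4350230909589838 0.5938900787614165
scene [(0.88, [346.2, 168.3], np.int64(340))]
top [(0.77, [267.7, 218.1], np.int64(336))]
```

View pics/scene1.png

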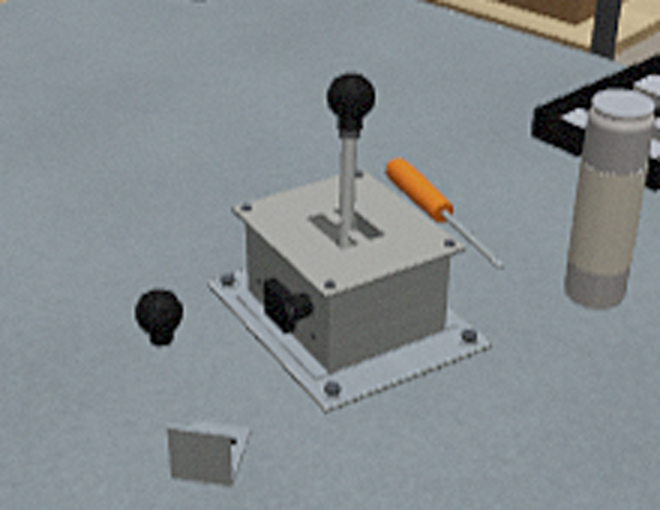

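View pics/top1.png

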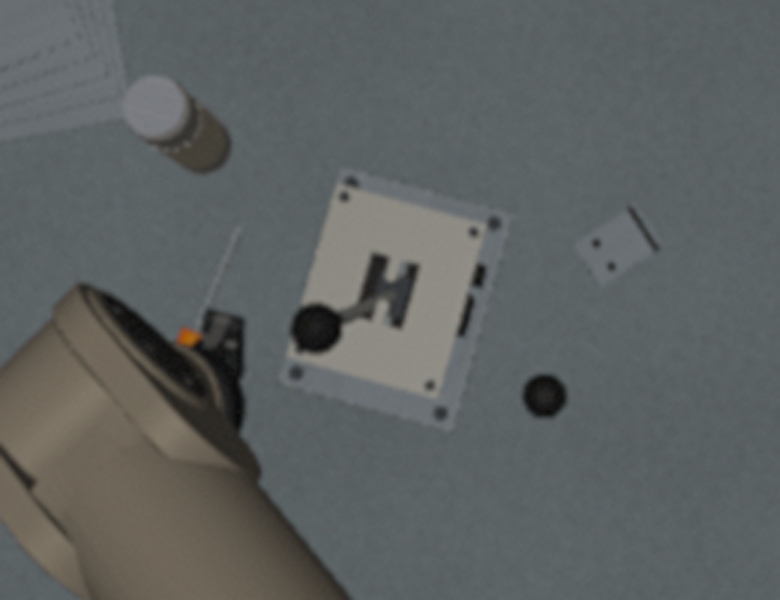

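send_rows(motion="0.3 -1.1 -2.5 0 0 -0.9 1;0.3 -1.1 -3 0 0 0 1;0.3 -1.2 -3 0 0 0 1;0 0 -2.6 0 0 0 1;0 0 -1.5 0 0 0 1;0 0 0 0 0 0 1;0 0 0 0 0 0 1")

```text
t: 3.58
eef_pos: [0.504, 0.2045, 0.1702]
tool_rot: [0.015, 0.801, 0.598, 0.003]
contact_force: [0.4, -0.5, 1.0]
gripper_width: 0.001
```

```bash
python3 st.py
```

```text
t 3.58 tcp [0.504  0.2045 0.1702] unit [-0.0867  0.0112] yawx-unity deg -1.9517822820753423 z [ 0.022 -0.021 -1.   ]
F unit 0.5284152909583842 -0.3714699756700566 0.9687055068243526
```

send_rows(motion="-0.3 1 0 0.6 0.6 1 1;0 0 0 0 0 0 1;-0.2 0.8 0 0.3 0.3 0.5 1;0 0 0 0 0 0 1;0 0 0 0 0 0 1;0 0 0 0 0 0 1")

```text
t: 4.08
eef_pos: [0.5018, 0.2246, 0.1761]
tool_rot: [0.004, 0.794, 0.608, 0.005]
contact_force: [0.1, -0.5, -1.1]
gripper_width: -0.003
```

```bash
python3 st.py
```

```text
t 4.08 tcp [0.5018 0.2246 0.1761] unit [-0.0939  0.0301] yawx-unity deg -0.4386965775856737 z [ 0.013  0.    -1.   ]
F unit 0.25098534105948644 -0.4174467447454771 -1.10196502395735
```

send_rows(motion="0.1 0.5 -0.8 0 0 0 1;0 0 0 0 0 0 1;0 0 0 0 0 0 1")

```text
t: 4.33
eef_pos: [0.5032, 0.2307, 0.168]
tool_rot: [0.004, 0.793, 0.609, 0.006]
contact_force: [-0.2, 0.1, -0.5]
gripper_width: -0.002
```

```bash
python3 st.py
```

```text
t 4.33 tcp [0.5032 0.2307 0.168 ] unit [-0.094   0.0364] yawx-unity deg -0.40689567012772443 z [ 0.015  0.001 -1.   ]
F unit -0.23628835260820524 0.045341136287979894 -0.486756238533534
```

send_rows(motion="0.5 -0.1 0 0 0 0 1;0.5 -0.1 0 0 0 0 1;0 0 0 0 0 0 1")

```text
t: 4.58
eef_pos: [0.5138, 0.2285, 0.1675]
tool_rot: [0.004, 0.793, 0.609, 0.006]
contact_force: [-0.2, -0.3, -0.6]
gripper_width: -0.001
```

```bash
python3 st.py
```

```text
t 4.58 tcp [0.5138 0.2285 0.1675] unit [-0.0833  0.0369] yawx-unity deg -0.35922623654518304 z [ 0.014  0.    -1.   ]
F unit -0.1535686353806276 -0.3073739458071937 -0.6040748017426018
```

Small steps are precise. Push ~25 mm.

send_rows(motion="0.5 -0.1 0 0 0 0 1;0.5 -0.2 0 0 0 0 1;0.5 -0.1 0 0 0 0 1;0.5 -0.1 0 0 0 0 1;0.4 -0.1 0 0 0 0 1;0 0 0 0 0 0 1")

```text
t: 5.08
eef_pos: [0.5384, 0.2238, 0.1681]
tool_rot: [0.002, 0.793, 0.609, 0.005]
contact_force: [-3.5, 0.0, 2.2]
gripper_width: -0.001
```

```bash
python3 st.py
cat > look.py <<'E'
from h import *
import sys
n=sys.argv[1];u=np.load("u.npy");ims=[]
pts={}
for c in("scene","top"):
    im=read_camera(c);r=regions_of("knob",c)
    print(c,[(round(x['conf'],2),x['point'],x['region'].sum()) for x in r][:3])
    if r: pts[c]=r[0]['point']
    b=im[130:270,280:420] if c=="scene" else im[130:290,220:380]
    ims.append(cv2.resize(b[:,:,::-1],(400,400),interpolation=2))
cv2.imwrite(f"pics/{n}.png",np.hstack(ims))
if len(pts)==2:
    W=tri(pts['top'],pts['scene']);c,s=np.cos(u[2]),np.sin(u[2]);d=W[:2]-u[:2]
    print("tri",W.round(4),"unit",np.round([c*d[0]+s*d[1],-s*d[0]+c*d[1]],4))
    g=lambda a:np.concatenate([(proj(k,U2W(u,knobU(*a)))-pts[k]).ravel() for k in pts])
    r=least_squares(g,[0,0]);print("sel,sh",r.x.round(3),r.fun.round(1))
E
python3 look.py p2
```

```text
t 5.08 tcp [0.5384 0.2238 0.1681] unit [-0.0582  0.0386] yawx-unity deg -0.29246284423254565 z [ 0.011  0.002 -1.   ]
F unit -3.342922843333691 -0.8652292057213916 2.169093857345024
scene [(0.79, [350.4, 167.9], np.int64(383))]
top [(0.56, [276.7, 210.0], np.int64(153))]
tri [0.5731 0.1939 0.1786] unit [-0.0171  0.0184]
sel,sh [-0.111 -0.092] [-2.7 -2.8 -1.2 -2.7]
```

View pics/p2.png

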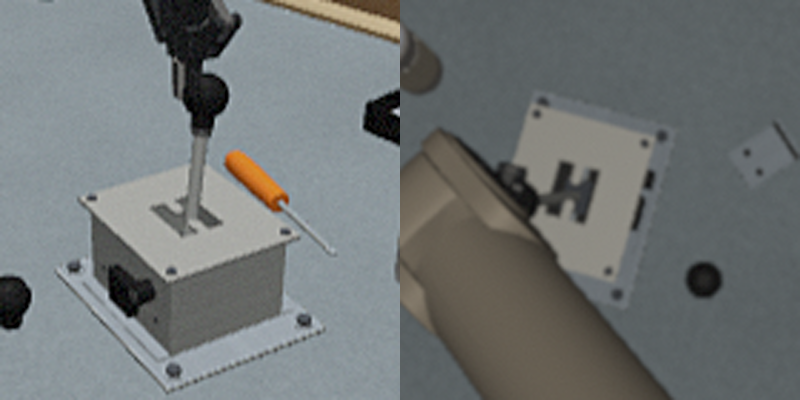

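```bash
cat > sc.py <<'E'
from h import *
import sys
px=np.array([float(a) for a in sys.argv[1:3]]);sel=float(sys.argv[3]);u=np.load("u.npy")
g=lambda a:(proj("scene",U2W(u,knobU(sel,a[0])))-px).ravel()
r=least_squares(g,[0]);print("shift",r.x,r.fun,"ball unit",knobU(sel,r.x[0]))
g=lambda a:(proj("scene",U2W(u,knobU(a[1],a[0])))-px).ravel()
r=least_squares(g,[0,sel]);print("free: shift,sel",r.x)
E
python3 sc.py 352.1 164 -.225;python3 sc.py 346.9 162.1 -.225
```

```text
shift [-0.13910973] [ 0.12813585 -0.31442642] ball unit [-0.02163698  0.03536911  0.18453436]
free: shift,sel [-0.12110825 -0.21010867]
shift [-0.28030749] [-0.0084599   0.05033447] ball unit [-0.04323089  0.03436931  0.18016604]
free: shift,sel [-0.28782829 -0.23043887]
```

send_rows(motion="0.5 -0.2 0 0 0 0 1;0.5 -0.2 0 0 0 0 1;0.5 -0.2 0 0 0 0 1;0.2 -0.1 0 0 0 0 1;0 0 0 0 0 0 1;0 0 0 0 0 0 1")

```text
t: 5.78
eef_pos: [0.5562, 0.2173, 0.1684]
tool_rot: [0.002, 0.792, 0.61, 0.005]
contact_force: [-2.7, 2.8, 3.6]
gripper_width: -0.0
```

```bash
python3 st.py;python3 look.py p3
```

```text
t 5.78 tcp [0.5562 0.2173 0.1684] unit [-0.0394  0.0368] yawx-unity deg -0.1833338098531101 z [ 0.011  0.003 -1.   ]
F unit -3.315241854233953 2.0475913538011143 3.649722452110036
scene [(0.9, [354.9, 172.3], np.int64(415))]
top [(0.63, [278.7, 207.2], np.int64(112)), (0.46, [362.4, 193.1], np.int64(431))]
tri [0.5824 0.1924 0.1701] unit [-0.0077  0.0193]
sel,sh [-0.108 -0.015] [-4.4 -5.5 -1.7 -5. ]
```

View pics/p3.png

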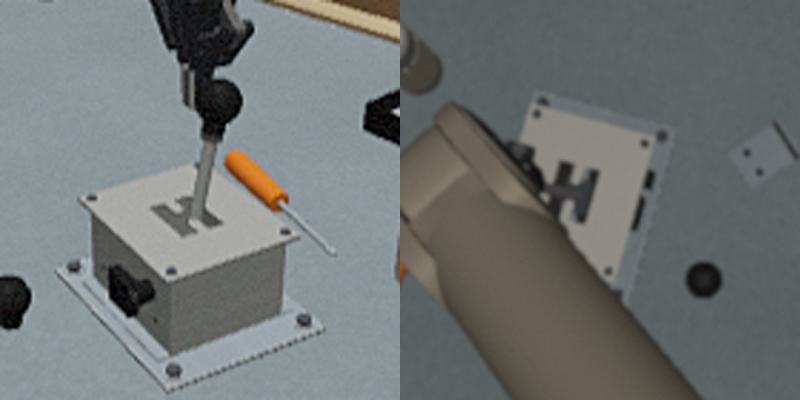

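```bash
python3 sc.py 357 165.35 -.225; python3 - <<'E'
from h import *
u=np.load("u.npy")
for s in (-.1,-.05,0,.05): print(s,proj("scene",U2W(u,knobU(-.225,s))))
E
```

```text
shift [-0.02288534] [-0.35613928  0.58213739] ball unit [-0.00356909  0.03568814  0.18592825]
free: shift,sel [-0.04807914 -0.24924089]
-0.1 [[353.71514218 164.34175821]]
-0.05 [[355.61537091 165.32798921]]
0 [[357.51006775 166.48003024]]
0.05 [[359.39411774 167.79800291]]
```

send_rows(motion="0.4 -0.1 0 0 0 0 1;0 0 0 0 0 0 1")

```text
t: 6.15
eef_pos: [0.5598, 0.2162, 0.1684]
tool_rot: [0.002, 0.792, 0.611, 0.005]
contact_force: [-1.7, 0.6, 2.1]
gripper_width: 0.003
```

```bash
python3 st.py
```

```text
t 6.15 tcp [0.5598 0.2162 0.1684] unit [-0.0356  0.0366] yawx-unity deg -0.1275792328119394 z [ 0.011  0.002 -1.   ]
F unit -1.837045462002382 0.15975055890107975 2.0711769959651978
```

send_rows(motion="-0.5 0.1 0 0 0 0 1;-1 0.3 0 0 0 0 1;-2 0.6 0 0 0 0 1;-2 0.6 1 0 0 0 1;-1 0.3 3 0 0 0 1;0 1 3 0 0 0 1;0 2 2 0 0 0 1;0 2 1 0 0 0 1;0 0 0 0 0 0 1")

```text
t: 6.9
eef_pos: [0.487, 0.2803, 0.2689]
tool_rot: [0.006, 0.794, 0.608, 0.001]
contact_force: [-0.8, 1.4, 0.9]
gripper_width: -0.0
```

```bash
python3 st.py;python3 look.py p4
```

```text
t 6.9 tcp [0.487  0.2803 0.2689] unit [-0.1222  0.0803] yawx-unity deg -0.5402830903611857 z [ 0.009 -0.007 -1.   ]
F unit -1.1389419231167575 1.1167193130083501 0.8669088249178802
scene [(0.88, [356.1, 171.9], np.int64(335))]
top [(0.66, [270.5, 203.5], np.int64(300))]
tri [0.5866 0.2076 0.1683] unit [-0.0075  0.035 ]
sel,sh [-0.202 -0.022] [-0.7 -5.9  0.3 -2.4]
```

View pics/p4.png

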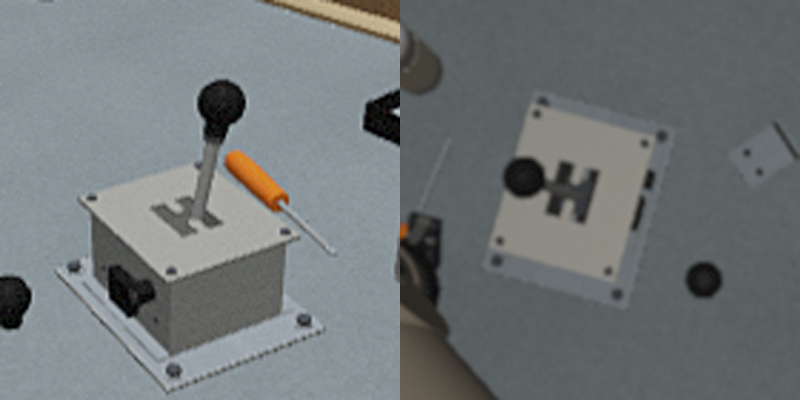

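```bash
cat > fit2.py <<'E'
from h import *
import sys
a=[float(x) for x in sys.argv[1:5]];pts={"top":np.array(a[:2]),"scene":np.array(a[2:])};u=np.load("u.npy")
W=tri(a[:2],a[2:]);c,s=np.cos(u[2]),np.sin(u[2]);d=W[:2]-u[:2]
print("tri",W.round(4),"unit",np.round([c*d[0]+s*d[1],-s*d[0]+c*d[1]],4))
g=lambda a:np.concatenate([(proj(k,U2W(u,knobU(*a)))-pts[k]).ravel() for k in pts])
r=least_squares(g,[0,0]);print("sel,sh",r.x.round(3),r.fun.round(1))
print("gate mid px",proj("top",U2W(u,[[0,0,.09],[.028,.013,.09],[-.028,.013,.09],[.028,-.013,.09],[-.028,-.013,.09]])).round(1))
E
python3 fit2.py 269.6 200.8 357.4 165.7
python3 - <<'E'
from h import *
im=read_camera("top");cv2.imwrite("pics/g.png",cv2.resize(im[175:235,255:325,::-1],(0,0),fx=10,fy=10,interpolation=2))
E
```

```text
tri [0.5911 0.2071 0.1865] unit [-0.0031  0.0357]
sel,sh [-0.227 -0.02 ] [-0.4 -0.3 -0.5  0.3]
gate mid px [[288.6 206.5]
 [286.6 194.3]
 [280.6 216. ]
 [296.7 197. ]
 [290.7 218.7]]
```

View pics/g.png

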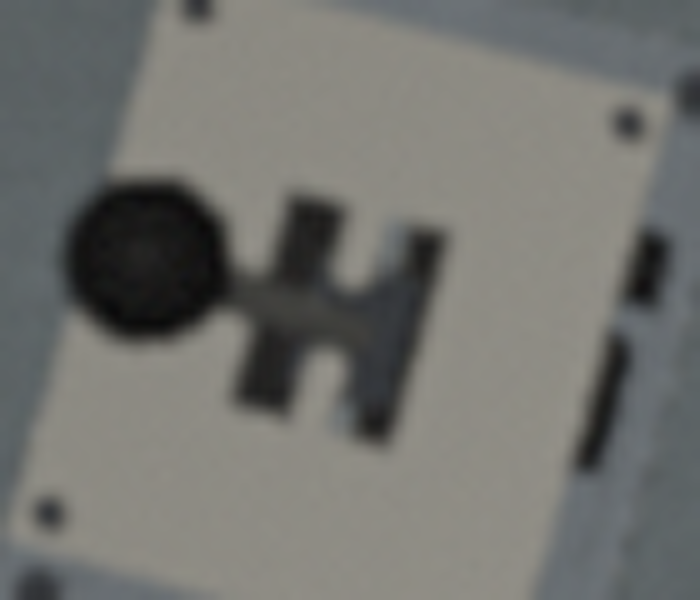

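send_rows(motion="2 -0.4 0 0 0 0 1;3 -0.6 0 0 0 0 1;3 -0.6 0 0 0 0 1;2 -0.4 0 0 0 0 1;1 -0.2 0 0 0 0 1;0 0 0 0 0 0 1;0 0 0 0 0 0 1")

```text
t: 7.73
eef_pos: [0.5986, 0.242, 0.257]
tool_rot: [0.007, 0.797, 0.603, -0.01]
contact_force: [0.3, 1.1, -0.4]
gripper_width: 0.001
```

```bash
python3 st.py
```

```text
t 7.73 tcp [0.5986 0.242  0.257 ] unit [-0.0045  0.0714] yawx-unity deg -1.1651088992998666 z [-0.007 -0.023 -1.   ]
F unit 0.03442675629198805 1.1046557168513722 -0.352619827853886
```

send_rows(motion="0.5 1 0 1 -0.4 1 1;0.4 0.7 0 0 0 0 1;0 0 0 0 0 0 1;0 0 0 0 0 0 1")

```text
t: 8.07
eef_pos: [0.6044, 0.2622, 0.2567]
tool_rot: [0.001, 0.791, 0.612, -0.002]
contact_force: [-0.3, 0.5, -0.2]
gripper_width: 0.002
```

```bash
python3 st.py
```

```text
t 8.07 tcp [0.6044 0.2622 0.2567] unit [-0.0041  0.0923] yawx-unity deg 0.1471647145577748 z [-0.001 -0.004 -1.   ]
F unit -0.4292901427204512 0.3702396882332283 -0.24898658720058153
```

send_rows(motion="0.2 0 -2 0 0 0 1;0.2 0 -2.5 0 0 0 1;0 0 -2 0 0 0 1;0 0 -1.2 0 0 0 1;0 0 -0.5 0 0 0 1;0 0 0 0 0 0 1;0 0 0 0 0 0 1")

```text
t: 8.65
eef_pos: [0.6061, 0.2676, 0.1761]
tool_rot: [0.001, 0.788, 0.615, 0.001]
contact_force: [-0.1, 0.4, 0.1]
gripper_width: -0.001
```

```bash
python3 st.py
```

```text
t 8.65 tcp [0.6061 0.2676 0.1761] unit [-0.0038  0.0981] yawx-unity deg 0.5716447169207157 z [ 0.004 -0.    -1.   ]
F unit -0.148829887852867 0.35501612701958074 0.12439974040819038
```

send_rows(motion="0.1 -0.8 -0.6 0 0 0 1;-0.1 -0.7 0 0 0 0 1;-0.1 -0.7 0 0 0 0 1;-0.1 -0.5 0 0 0 0 1;0 0 0 0 0 0 1")

```text
t: 9.07
eef_pos: [0.6057, 0.2383, 0.1734]
tool_rot: [0.002, 0.788, 0.615, 0.004]
contact_force: [-0.1, 0.5, 0.1]
gripper_width: 0.002
```

```bash
python3 st.py
```

```text
t 9.07 tcp [0.6057 0.2383 0.1734] unit [0.0032 0.0696] yawx-unity deg 0.5350194675945232 z [ 0.009  0.001 -1.   ]
F unit -0.21949722089501278 0.5066625378859292 0.12326991982316796
```

Now push right gently, about 12 mm, watching the force.

send_rows(motion="-0.1 -0.4 -0.2 0 0 0 1;-0.1 -0.4 -0.2 0 0 0 1;-0.1 -0.4 0 0 0 0 1;0 0 0 0 0 0 1")

```text
t: 9.4
eef_pos: [0.6038, 0.2279, 0.172]
tool_rot: [0.002, 0.788, 0.615, 0.008]
contact_force: [0.3, 0.7, 0.9]
gripper_width: -0.001
```

```bash
python3 st.py;python3 look.py p5
```

```text
t 9.4 tcp [0.6038 0.2279 0.172 ] unit [0.0041 0.0591] yawx-unity deg 0.5493561621158136 z [ 0.014  0.007 -1.   ]
F unit 0.07162161499422778 0.7293415431954922 0.8837434506327562
scene [(0.85, [352.7, 171.3], np.int64(393))]
top []
```

View pics/p5.png

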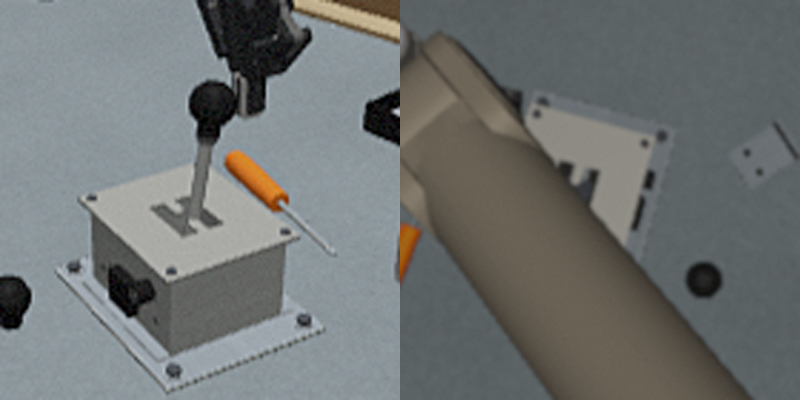

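```bash
python3 sc.py 354.4 166.2 -.18
```

```text
shift [-0.01720083] [-0.00632191  0.01006275] ball unit [-0.00270755  0.02864063  0.18739245]
free: shift,sel [-0.01755285 -0.18035647]
```

send_rows(motion="-0.2 -0.4 0 0 0 0 1;-0.2 -0.4 0 0 0 0 1;-0.1 -0.4 -0.1 0 0 0 1;0 0 0 0 0 0 1")

```text
t: 9.93
eef_pos: [0.5991, 0.2174, 0.1713]
tool_rot: [0.001, 0.788, 0.616, 0.009]
contact_force: [1.4, 0.9, 0.3]
gripper_width: -0.004
```

```bash
python3 st.py;python3 look.py p6
```

```text
t 9.93 tcp [0.5991 0.2174 0.1713] unit [0.0021 0.0477] yawx-unity deg 0.6691384819489627 z [ 0.016  0.01  -1.   ]
F unit 1.1115913522051242 1.2661486033105864 0.30266384786350653
scene [(0.95, [348.2, 175.2], np.int64(449))]
top []
```

View pics/p6.png

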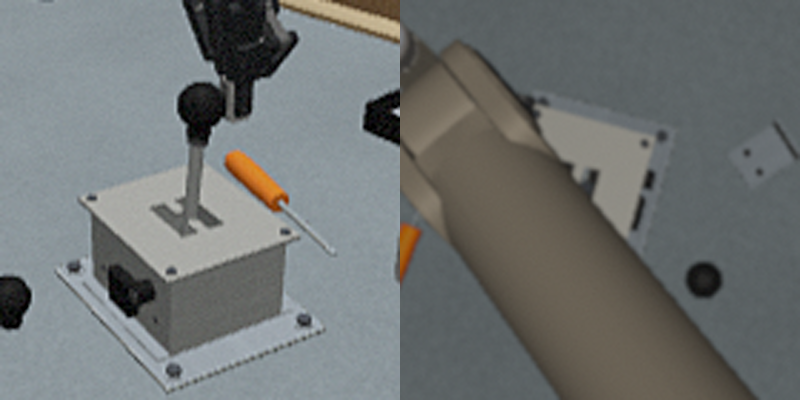

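send_rows(motion="-0.2 -0.5 0 0 0 0 1;-0.1 -0.5 0 0 0 0 1;-0.1 -0.5 0 0 0 0 1;-0.2 -0.5 0 0 0 0 1;-0.1 -0.5 0 0 0 0 1;-0.1 -0.5 -0.1 0 0 0 1;0 0 0 0 0 0 1")

```text
t: 10.72
eef_pos: [0.5903, 0.186, 0.1706]
tool_rot: [0.001, 0.787, 0.616, 0.01]
contact_force: [0.4, 1.4, 0.3]
gripper_width: 0.0
```

```bash
python3 st.py;python3 look.py p7
```

```text
t 10.72 tcp [0.5903 0.186  0.1706] unit [0.0015 0.0151] yawx-unity deg 0.7399434524451038 z [ 0.017  0.011 -1.   ]
F unit 0.03655354357744944 1.4145634325631178 0.2642889899644342
scene [(0.56, [341.9, 177.8], np.int64(486))]
top []
```

View pics/p7.png

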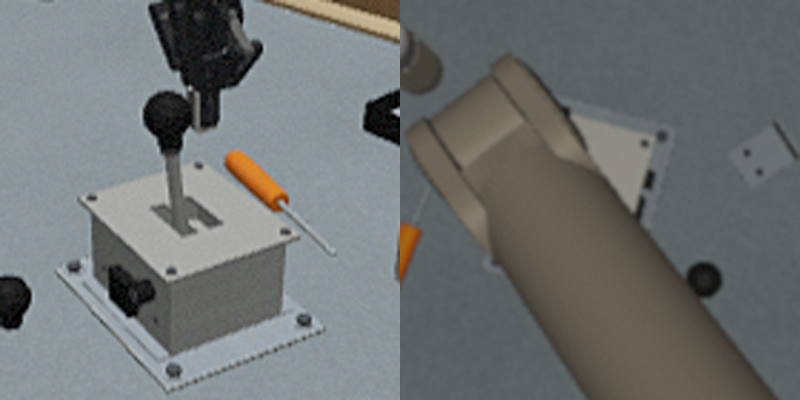

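send_rows(motion="-0.1 -0.5 0 0 0 0 1;-0.1 -0.5 0 0 0 0 1;-0.2 -0.5 0 0 0 0 1;0 0 0 0 0 0 1")

```text
t: 11.25
eef_pos: [0.586, 0.1725, 0.1703]
tool_rot: [0.0, 0.786, 0.618, 0.01]
contact_force: [0.3, 0.7, 0.2]
gripper_width: 0.001
```

```bash
python3 st.py; python3 sc.py 338.8 172.7 .1
```

```text
t 11.25 tcp [0.586  0.1725 0.1703] unit [0.0008 0.0009] yawx-unity deg 0.9151027714258362 z [ 0.017  0.013 -1.   ]
F unit 0.15188776099769025 0.7327112112546389 0.23399485912960588
shift [0.02548375] [ 1.12636154 -1.50246751] ball unit [ 0.0040566  -0.01596821  0.18914949]
free: shift,sel [0.04917549 0.13416065]
```

send_rows(motion="-0.1 -0.3 0 0 0 0 1;0 0 0 0 0 0 1")

```text
t: 11.42
eef_pos: [0.5848, 0.1686, 0.1701]
tool_rot: [0.0, 0.787, 0.617, 0.01]
contact_force: [0.2, -0.9, -0.4]
gripper_width: -0.002
```

```bash
python3 st.py;python3 look.py p8
```

```text
t 11.42 tcp [0.5848 0.1686 0.1701] unit [ 0.0006 -0.0031] yawx-unity deg 0.885931713642762 z [ 0.016  0.013 -1.   ]
F unit 0.3983361368665854 -0.778730659733572 -0.3805488755136128
scene [(0.85, [335.6, 179.2], np.int64(423)), (0.63, [340.7, 225.2], np.int64(4973))]
top []
```

View pics/p8.png

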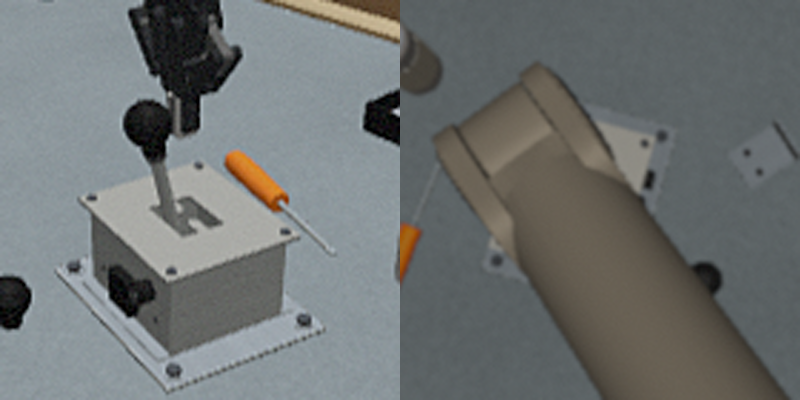

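```bash
python3 sc.py 331.8 173.4 .22
```

```text
shift [-0.0065598] [-0.08828462  0.1203964 ] ball unit [-0.00102426 -0.03491602  0.18614039]
free: shift,sel [-0.00823767  0.21745964]
```

send_rows(motion="-0.1 -0.3 0 0 0 0 1")

```text
t: 11.7
eef_pos: [0.5839, 0.1672, 0.1702]
tool_rot: [-0.0, 0.786, 0.618, 0.011]
contact_force: [0.9, 1.0, -1.2]
gripper_width: -0.004
```

```bash
python3 st.py
```

```text
t 11.7 tcp [0.5839 0.1672 0.1702] unit [ 0.     -0.0047] yawx-unity deg 0.976410138706072 z [ 0.017  0.014 -1.   ]
F unit 0.6179387169341533 1.1839327428908597 -1.2133267237929088
```

send_rows(motion="0.2 0.8 0 0 0 0 1;0.3 1 0 0 0 0 1;0.2 0.8 1 0 0 0 1;0 0 2 0 0 0 1;0 0 3 0 0 0 1;0 0 2 0 0 0 1;0 0 0 0 0 0 1;0 0 0 0 0 0 1")

```text
t: 12.37
eef_pos: [0.5903, 0.2012, 0.2558]
tool_rot: [-0.002, 0.784, 0.62, 0.01]
contact_force: [-0.3, 0.0, -0.2]
gripper_width: 0.001
```

```bash
python3 st.py
```

```text
t 12.37 tcp [0.5903 0.2012 0.2558] unit [-0.0023  0.0298] yawx-unity deg 1.2716291165824742 z [ 0.014  0.015 -1.   ]
F unit -0.3188216040876817 -0.0477771614547927 -0.16837352440471215
```

send_rows(motion="-1 -0.6 0 -0.4 0.4 -0.5 1;-2 -1.2 0 -0.4 0.4 -0.5 1;-2 -1.2 0 0 0 0 1;-1.2 -0.8 0 0 0 0 1;-0.5 -0.3 0 0 0 0 1;0 0 0 0 0 0 1;0 0 0 0 0 0 1")

```text
t: 12.95
eef_pos: [0.5153, 0.1592, 0.2512]
tool_rot: [-0.002, 0.79, 0.613, -0.005]
contact_force: [0.3, -0.5, -0.3]
gripper_width: -0.001
```

```bash
python3 st.py; python3 look.py p9
```

```text
t 12.95 tcp [0.5153 0.1592 0.2512] unit [-0.0643 -0.0298] yawx-unity deg 0.25917872514764895 z [-0.01  -0.003 -1.   ]
F unit 0.3812517809175544 -0.44043231684716005 -0.30714628747791634
scene [(0.72, [333.8, 180.3], np.int64(434))]
top [(0.63, [302.1, 209.7], np.int64(156))]
tri [0.5745 0.1358 0.1684] unit [-0.0011 -0.0374]
sel,sh [0.261 0.029] [-3.2 -4.5  0.4 -3.6]
```

View pics/p9.png

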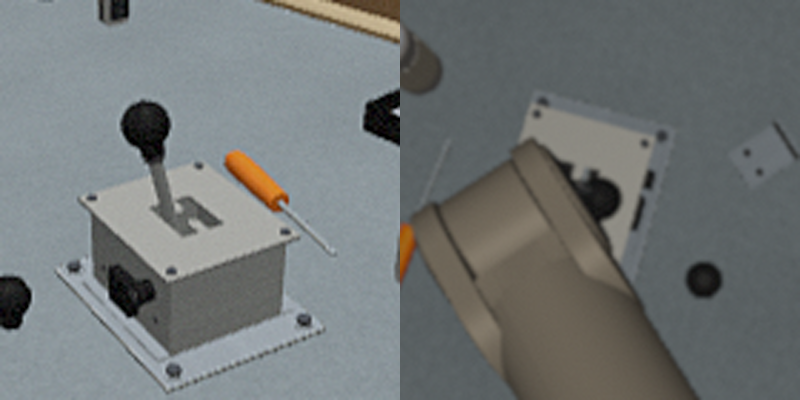

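Lever stands in the right leg at centre. Descend behind it (aim unit (−0.066, −0.034), z 0.168).

send_rows(motion="-0.1 -0.2 -2 0 -0.4 0 1;-0.1 -0.2 -2.5 0 0 0 1;0 0 -2 0 0 0 1;0 0 -1 0 0 0 1;0 0 -0.5 0 0 0 1;0 0 0 0 0 0 1;0 0 0 0 0 0 1")

```text
t: 13.73
eef_pos: [0.5184, 0.1595, 0.1701]
tool_rot: [-0.0, 0.789, 0.614, 0.002]
contact_force: [-0.3, -0.2, 0.0]
gripper_width: 0.002
```

```bash
python3 st.py
```

```text
t 13.73 tcp [0.5184 0.1595 0.1701] unit [-0.0614 -0.0287] yawx-unity deg 0.35676435395086514 z [ 0.003  0.003 -1.   ]
F unit -0.2965069119802445 -0.24926863052785914 0.004195355696008457
```

send_rows(motion="0.1 -0.5 0 0 0 0 1;0.4 -0.3 0 0 0 0 1;0.5 -0.1 0 0 0 0 1;0.5 -0.1 0 0 0 0 1;0 0 0 0 0 0 1")

```text
t: 14.15
eef_pos: [0.5376, 0.1491, 0.174]
tool_rot: [0.001, 0.79, 0.614, 0.005]
contact_force: [1.1, 0.2, 0.7]
gripper_width: -0.001
```

```bash
python3 st.py
```

```text
t 14.15 tcp [0.5376 0.1491 0.174 ] unit [-0.0401 -0.0339] yawx-unity deg 0.32219372885143116 z [ 0.009  0.005 -1.   ]
F unit 1.0119907148981508 0.4777014629689107 0.6833555021032828
```

send_rows(motion="0.5 -0.1 -0.3 0 0 0 1;0.5 -0.2 -0.2 0 0 0 1;0.5 -0.1 0 0 0 0 1;0.5 -0.1 0 0 0 0 1;0.5 -0.1 0 0 0 0 1;0.5 -0.2 0 0 0 0 1;0.5 -0.1 0 0 0 0 1;0.5 -0.1 0 0 0 0 1;0 0 0 0 0 0 1")

```text
t: 14.9
eef_pos: [0.5801, 0.1387, 0.168]
tool_rot: [-0.0, 0.789, 0.614, 0.003]
contact_force: [-1.1, 0.8, 1.4]
gripper_width: 0.002
```

```bash
python3 st.py; python3 look.py p10
```

```text
t 14.9 tcp [0.5801 0.1387 0.168 ] unit [ 0.0036 -0.0332] yawx-unity deg 0.35612094759675017 z [ 0.005  0.005 -1.   ]
F unit -1.309178208185516 0.49095946226263104 1.3764751537985676
scene [(0.58, [339.1, 184.5], np.int64(323)), (0.37, [369.1, 194.5], np.int64(238))]
top []
```

View pics/p10.png

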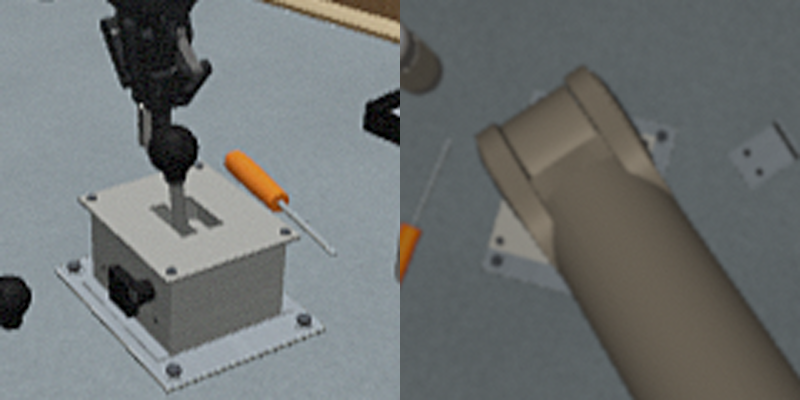

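send_rows(motion="0.5 -0.1 0 0 0 0 1;0.4 -0.2 0 0 0 0 1;0.3 -0.1 0 0 0 0 1")

```text
t: 15.35
eef_pos: [0.5899, 0.1355, 0.1677]
tool_rot: [-0.001, 0.789, 0.615, 0.002]
contact_force: [-1.6, 1.2, -2.3]
gripper_width: -0.005
```

```bash
python3 st.py
```

```text
t 15.35 tcp [0.5899 0.1355 0.1677] unit [ 0.0139 -0.0338] yawx-unity deg 0.5127317110164569 z [ 0.002  0.004 -1.   ]
F unit -1.836487933228018 0.7799615538688454 -2.3162972924103715
```

send_rows(motion="0.2 -0.1 0 0 0 0 1")

```text
t: 15.43
eef_pos: [0.592, 0.1347, 0.1675]
tool_rot: [-0.001, 0.788, 0.615, 0.002]
contact_force: [-2.2, 1.4, -2.5]
gripper_width: -0.002
```

```bash
python3 st.py
```

```text
t 15.43 tcp [0.592  0.1347 0.1675] unit [ 0.0161 -0.0341] yawx-unity deg 0.5316692588957039 z [ 0.002  0.005 -1.   ]
F unit -2.4712737876428146 0.753747509706931 -2.4924570319497077
```

send_rows(motion="0.2 0 0 0 0 0 1")

```text
t: 15.52
eef_pos: [0.594, 0.1345, 0.1672]
tool_rot: [-0.001, 0.788, 0.615, 0.002]
contact_force: [-3.3, 0.0, -1.3]
gripper_width: 0.001
```

```bash
python3 st.py; python3 look.py p11
```

```text
t 15.52 tcp [0.594  0.1345 0.1672] unit [ 0.0181 -0.0338] yawx-unity deg 0.5276360942936265 z [ 0.001  0.004 -1.   ]
F unit -3.215572061968633 -0.8267784425507535 -1.322905329462014
scene [(0.74, [344.3, 189.4], np.int64(342))]
top []
```

View pics/p11.png

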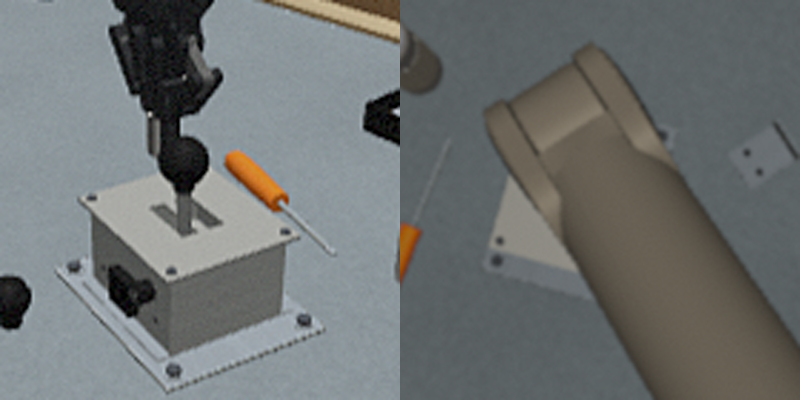

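```bash
python3 sc.py 344.4 186.35 .22
```

```text
shift [0.33457842] [ 0.49344606 -0.43737485] ball unit [ 0.05140518 -0.03306557  0.17786539]
free: shift,sel [0.33781825 0.23050089]
```

send_rows(motion="0.2 0 0 0 0 0 1")

```text
t: 15.8
eef_pos: [0.5957, 0.1343, 0.1674]
tool_rot: [-0.001, 0.788, 0.615, 0.002]
contact_force: [-3.0, 0.0, -1.8]
gripper_width: 0.001
```

```bash
python3 st.py
```

```text
t 15.8 tcp [0.5957 0.1343 0.1674] unit [ 0.0198 -0.0336] yawx-unity deg 0.5273562089269745 z [ 0.001  0.004 -1.   ]
F unit -2.935467780138262 -0.7147816043264786 -1.7931421873543172
```

send_rows(motion="0.2 -0.1 0 0 0 0 1")

```text
t: 15.88
eef_pos: [0.597, 0.1338, 0.1672]
tool_rot: [-0.002, 0.788, 0.615, 0.001]
contact_force: [-6.4, 3.7, -2.6]
gripper_width: -0.0
```

```bash
python3 st.py
```

```text
t 15.88 tcp [0.597  0.1338 0.1672] unit [ 0.0212 -0.0337] yawx-unity deg 0.5585707127050057 z [-0.     0.004 -1.   ]
F unit -7.165437275270271 1.9996866723959654 -2.5943530370333616
```

send_rows(motion="0.1 0 0 0 0 0 1")

```text
t: 15.97
eef_pos: [0.5971, 0.134, 0.167]
tool_rot: [-0.002, 0.788, 0.615, 0.0]
contact_force: [-6.3, -0.6, 2.3]
gripper_width: -0.003
```

```bash
python3 st.py
```

```text
t 15.97 tcp [0.5971 0.134  0.167 ] unit [ 0.0212 -0.0335] yawx-unity deg 0.5798643112161699 z [-0.002  0.004 -1.   ]
F unit -5.971949179655447 -2.134685288318882 2.3160638411958354
```

send_rows(motion="-0.5 0.1 0 0 0 0 1;-1 0.3 0 0 0 0 1;-2 0.5 0 0 0 0 1;-2 0.5 0 0 0 0 1;-1 0.3 1 0 0 0 1;0 0 3 0 0 0 1;0 0 3 0 0 0 1;-1 1 3 0 0 0 1;-1 3 1 0 0 0 1;-1 3 0 0 0 0 1;0 2 0 0 0 0 1;0 0 0 0 0 0 1;0 0 0 0 0 0 1")

```text
t: 17.05
eef_pos: [0.4995, 0.2449, 0.2894]
tool_rot: [0.005, 0.79, 0.613, 0.012]
contact_force: [0.1, -0.7, -0.3]
gripper_width: 0.002
```

```bash
python3 st.py; python3 look.py p12
```

```text
t 17.05 tcp [0.4995 0.2449 0.2894] unit [-0.1012  0.0492] yawx-unity deg 0.31223465901041436 z [ 0.025  0.008 -1.   ]
F unit 0.28827337217485016 -0.635487680953293 -0.3402742634009074
scene [(0.61, [345.5, 191.3], np.int64(332))]
top [(0.83, [303.8, 191.6], np.int64(304))]
tri [0.6173 0.1321 0.1578] unit [ 0.0412 -0.0302]
sel,sh [0.241 0.328] [-2.1 -5.1  2.1 -4.9]
```

View pics/p12.png

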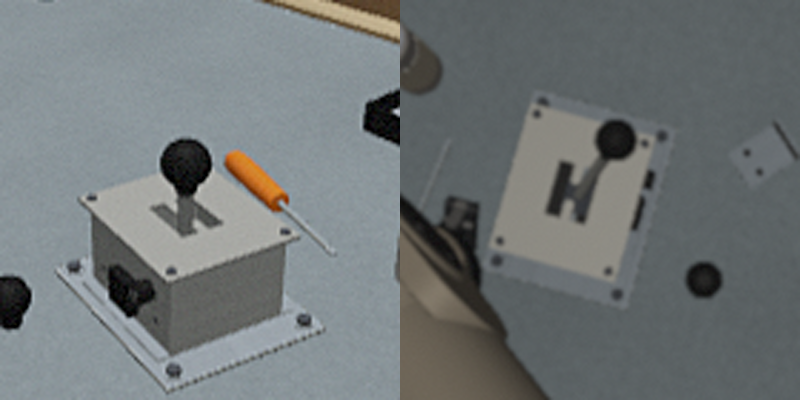

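Ball is at top crop (616,140), i.e. pixel (306.4, 186), and scene crop (186,164), i.e. (345.1, 187.4).

```bash
python3 fit2.py 306.4 186 345.1 187.4 | head -2; python3 st.py; python3 - <<'E'
from h import *
print(hand_in())
E
```

```text
tri [0.6272 0.1238 0.1754] unit [ 0.053  -0.0358]
sel,sh [0.239 0.351] [-0.3 -0.7 -0.7 -0.2]
t 17.25 tcp [0.5001 0.2426 0.2883] unit [-0.1     0.0471] yawx-unity deg 0.09687306726311817 z [ 0.023  0.006 -1.   ]
F unit 0.44999615304478685 -0.1893299840570116 0.17497154874010462
the job is handed in; nothing more can be done
None
```

The lever is in third, and I handed the job in at about 17 s of the 61 s allowed.

- **What I did:** I kept the fingers shut and pushed only with their outsides. The lever started near second. I pushed it forward in the left leg to the middle, across to the right leg, then forward to the far end of that leg. At the end stop the tool stopped moving, with a reading of 6 to 7 N. I then backed off and lifted clear.
- **Last checks:** With the tool clear and both cameras in view, the fit gave shift about 0.35 (stop about 0.34) and select about 0.24 (right leg about 0.22, play 0.02). Both are at the stop within camera error. The wrist force read close to zero, and the loose things in view looked unmoved.
- **Disagreement:** The network's knob points gave a lower position (shift 0.33, residuals up to 5 pixels), so I used ball centres read from the pictures by eye. At each stage those agreed with the finger position.

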